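Purge the gas and jog the wire on a wire feeder

ROBOT

A 6-joint arm with a two-finger parallel gripper is mounted at the origin on the work surface. World frame = base frame: x ahead of the robot, y to its left, z up, the work surface at z = 0. Lengths are in mm, angles in rad, forces in N, time in s.
With the tool pointing down it reaches from about 300 to 775 mm from the base axis. Payload 14.6 kg.
Tool frame: the origin (TCP) lies between the finger pads; the fingertips stand 8 mm ahead of it and the grasp point (between the pads) lies 11 mm behind it; z points along the fingers, y is the direction in which the jaws open and shut (so a half turn about z gives the same grasp; the last joint's range is limited). The gripper opens to 94 mm and grips with 3 to 60 N. Pads are 16 mm wide; open, the fingers measure 119 mm over their backs; the gripper's body (75 mm by 177 mm) begins 78 mm behind the grasp point.
Start: joints at [-1.415, 0.3, 1.521, -0, 1.321, -0.067], TCP at [121.522, -536.397, 182.346] pointing down, gripper open.
Joint ranges: [-3.03, 3.03], [-0.79, 2.21], [0.23, 2.52], [-1.04, 4.18], [0, 3.07], [-2.55, 2.55]. Speed limits (rad/s): [2.22, 2.22, 2.57, 3.14, 3.14, 3.14].

INTERFACE

Orientations are given as [roll, pitch, yaw] about the fixed x, y, z axes, in that order (R = Rz(yaw) Ry(pitch) Rx(roll)).
In Python, from cell import manip, cams, models gives the robot as it stands. The module is installed in compiled form; this text tells all that it offers.
- The arm moves only by the shell command python3 -m pendant 'ROWS' [OPENING] [FORCE]. ROWS is JSON, a list that holds one entry, the list of rows, each a list of 4 numbers: the shift along the tool's x, y, z in cm, then the turn about the tool's z in rad. In form: [[[x, y, z, roll], ...]]. A call has 1 to 5 rows; each row is the pose to reach, as a shift and turn from the pose commanded when the call began, along the tool's axes at that moment; what a row does not reach only later rows make up. A row lasts 1/10 s, in which the tool goes at most 50 mm and 8.59 degrees, less where a joint would pass 70% of its speed; a pose out of reach is approached as far as the arm can. A call with a gripper value outside its range is refused whole. OPENING is the opening, from -1 (shut) to 1 (fully open), so that 0 is half open, set as the call begins (- or left out, the last holds). The fingers move at their own pace and stop on an object; FORCE is the grip in N (left out, the last holds). Time passes only in rows, so rows that repeat a pose let the fingers close. It gives the time, the measured TCP pose, the force and the opening at its end, in the units of the state.
- manip.read_state(): the state, without advancing time (a new reading comes with each control period).
- cams.camera(name): name is "scene" or "top" or "wrist"; returns a dict with "frame" (480x640x3 uint8, red, green, blue), "K" (3x3 intrinsics, pixels), "pose" (4x4, takes a point from camera to world coordinates). Camera axes: x right, y down, z forward; pixel columns grow to the right and rows downward; lengths in mm; the calibration is good to about 2 mm. A picture is of the moment at which its call begins. There is no depth.
- manip.sign_off(): hands the job in, once; it reports no verdict.
Trained networks look in the newest picture that a camera, given by its name, has taken for a name from the list of things; names that differ only in an ending like _2 or _b are one class to them, and where a whole thing is asked for, a point or a joint stands for the part that bears it (a point fixed in the world has none). Each returns a list of dicts, best first, with "score" (0 to 1); they miss things now and then, are a little off and sometimes report something else, mostly with a low value. They report only what shows in the picture. A call takes as long as a camera call.
- models.regions_of(camera, name): "pixels" (480x640 bool, what is visible of it) and "point" ([column, row] in pixels, amid what is visible of it).
The state is a dict: "clock": time; "joints": joint angles; "qd": joint speeds; "effort": joint torques, N m; "eef_pos": TCP position; "eef_rot": TCP orientation; "wrist_force": force on the tool from outside, world axes, zero at the start; "moment": the same for the moment, N m; "finger_gap": finger opening in mm.
Only numpy, scipy, OpenCV 4.12 (cv2) and the standard library are available. Lean on these libraries where they do the work, as an engineer would, in place of code of your own. Each camera call takes 0.05 s, during which the arm holds its last target.

TASK

Get the wire feeder ready to weld: with closed fingertips, gently press the square gas-test button well down on top of the control box, keep it down for two seconds and let it up; then gently press the long bar-shaped wire-jog button well down and let it up. Leave the two round buttons unpressed, do not pick up, shift or tip any of the loose things on the box and the bench, and finish clear of everything.

Things in the scene. Friction and masses are not known exactly. Their poses are not given: they have to be found in the camera images.
- feeder: control box of a wire feeder, fixed to the bench: blue painted steel, 210 mm (its x) x 270 mm (its y) x 72 mm high, bare aluminium top panel. Origin: centre of its underside, at bench level; z up. Four black spring push buttons stand on the top panel, one near each corner, 52 mm from its middle in the box's x and 78 mm in its y; which button is at which corner varies. The front face (-x) has a gauge and two dials, not used.
- gas_base: fixed steel collar (38 x 38 mm square, 8 mm high) on the panel that carries the gas-test button: the SQUARE black cap, 28 x 28 mm. Origin: centre of the collar's underside, on the panel; z up.
- gas_top (a point): centre of the top face of the gas-test button: the SQUARE black cap, 28 x 28 mm; 20 mm above the panel (92 mm above the bench) when up; moves down with the cap.
- gas (a joint): travel of that cap in m: 0 up, 0.008 at the bottom stop. Spring: 2.4 N starts it moving, about 5.2 N at half travel, 8 N at the bottom; it springs back when let go.
- inch_base: fixed steel collar (30 x 62 mm, 8 mm high) on the panel that carries the wire-jog button: the long BAR-shaped black cap, 20 x 52 mm (long side along its y axis). Origin: centre of the collar's underside, on the panel; z up.
- inch_top (a point): centre of the top face of the wire-jog button: the long BAR-shaped black cap, 20 x 52 mm (long side along its y axis); 20 mm above the panel (92 mm above the bench) when up; moves down with the cap.
- inch (a joint): travel of that cap in m: 0 up, 0.008 at the bottom stop. Spring: 2.4 N starts it moving, about 5.2 N at half travel, 8 N at the bottom; it springs back when let go.
- reset_base: fixed steel collar (28 mm round, 8 mm high) on the panel that carries the SMALL ROUND black cap, 18 mm across; not to be pressed. Origin: centre of the collar's underside, on the panel; z up.
- reset_top (a point): centre of the top face of the SMALL ROUND black cap, 18 mm across; not to be pressed; 20 mm above the panel (92 mm above the bench) when up; moves down with the cap.
- reset (a joint): travel of that cap in m: 0 up, 0.008 at the bottom stop. Spring: 2.4 N starts it moving, about 5.2 N at half travel, 8 N at the bottom; it springs back when let go.
- stop_base: fixed steel collar (38 mm round, 8 mm high) on the panel that carries the LARGE ROUND mushroom-shaped black cap, 42 mm across; not to be pressed. Origin: centre of the collar's underside, on the panel; z up.
- stop_top (a point): centre of the top face of the LARGE ROUND mushroom-shaped black cap, 42 mm across; not to be pressed; 20 mm above the panel (92 mm above the bench) when up; moves down with the cap.
- stop (a joint): travel of that cap in m: 0 up, 0.008 at the bottom stop. Spring: 2.4 N starts it moving, about 5.2 N at half travel, 8 N at the bottom; it springs back when let go.
- nozzle: loose brass gas nozzle standing on the middle of the panel among the buttons, 26 mm across, 38 mm high, small end up. Origin: centre of its foot.
- collar: loose steel ring lying on the panel between the two rear (+x) buttons, 32 mm outside, 18 mm inside, 14 mm high. Origin: centre of its underside.
- bracket: loose steel angle bracket on the bench in front (-x) of the box, 90 x 40 mm, upright flange 50 mm high. Origin: centre of the foot's underside.
- tube: loose square steel tube offcut lying on the bench to the robot's right, 140 x 30 x 30 mm. Origin: centre of its underside.
- wrench: loose steel wrench, 200 mm long, lying on the bench behind (+x) the box. Origin: on its underside.
- brush: loose brush, 220 mm long, lying on the bench to the robot's left. Origin: on its underside.
- tin: loose closed jar of paste on the bench to the robot's right, 72 mm across, 60 mm high. Origin: centre of its underside.

How it is judged (in metres and radians):
On the way, in this order (a step that is already met when the one before it is completed fails the run):
1. the square button is held at least 4 mm down for 1.5 s while the bar button is up (value of joint gas above 0.004 m and value of joint inch below 0.0015 m), for 1.5 s.
2. the square button is up again and the bar button is at least 4 mm down (value of joint gas below 0.0015 m and value of joint inch above 0.004 m), for 0.1 s.
At the end, for the whole second after the job is handed in: All four buttons are up (within 1.5 mm), and every loose thing is at rest within 10 mm of where it started (value of joint each of gas, inch, reset, stop below 0.0015 m and distance of each of nozzle, collar, bracket, tube, wrench, brush, tin from where it was at the start of the episode below 0.01 m and linear speed of each of nozzle, collar, bracket, tube, wrench, brush, tin below 0.02 m/s); the robot touches nothing.
It fails at once if a round button was pressed (over 2 mm) (value of joint any of reset, stop above 0.002 m).
It fails at once if a button or the box was pushed with more than 25 N (contact force between anything else and gas_base above 25 N or contact force between anything else and inch_base above 25 N or contact force between anything else and reset_base above 25 N or contact force between anything else and stop_base above 25 N or contact force between anything else and feeder above 25 N).
It fails at once if a loose thing was lifted or shifted by more than 10 mm (distance of any of nozzle, collar, bracket, tube, wrench, brush, tin from where it was at the start of the episode above 0.01 m).
It fails at once if the nozzle, the jar or the bracket was tipped over (angle between any of nozzle, tin, bracket's own z axis and vertical above 0.3 rad).
It also fails if it takes over 40 s, if anything falls off the work surface, if the arm or the gripper's body presses on something with over 40 N, if the wrist force passes 120 N, or if a joint passes its speed limit or range.

## Working session

There is one attempt and no reset: what is moved stays moved. The work goes in short steps, Python scripts to look and compute and a shell command to move; the robot and the scene stay as the last step left them, time stands still between calls to the robot, and variables do not carry over. Pictures are saved under pics/ and viewed, and the job is handed in when it is done.

```bash
mkdir -p pics; cat > h.py <<'E'
from cell import manip,cams,models
import numpy as np,cv2
def px2w(c,uv,z):
    K=c["K"];T=c["pose"]
    d=T[:3,:3]@np.linalg.solve(K,np.array([uv[0],uv[1],1.0]))
    return T[:3,3]+d*(z-T[2,3])/d[2]
def w2px(c,p):
    T=c["pose"];q=T[:3,:3].T@(np.array(p)-T[:3,3]);u=c["K"]@q;return u[:2]/u[2]
E
python3 - <<'E'
from h import *
for n in("top","scene"):
    c=cams.camera(n);cv2.imwrite(f"pics/{n}0.png",c["frame"][:,:,::-1])
    for nm,z in[("gas_top",92),("inch_top",92),("reset_top",92),("stop_top",92),("nozzle",72+30),("collar",86),("feeder",72),("tin",60)]:
        r=models.regions_of(n,nm)[:2]
        for k in r:
            print(n,nm,round(k["score"],2),np.round(k["point"]),np.round(px2w(c,k["point"],z)[:2],1),k["pixels"].sum())
s=manip.read_state();print(s["eef_pos"],s["eef_rot"],s["wrist_force"],s["clock"],s["finger_gap"])
E
```

```text
top gas_top 0.45 [292. 245.] [536.1  40.8] 139
top inch_top 0.64 [287. 204.] [638.2  53.9] 229
top inch_top 0.6 [228. 254.] [515.5 196.5] 147
top reset_top 0.61 [220. 212.] [617.3 217.7] 31
top stop_top 0.63 [283. 204.] [637.7  64.2] 237
top collar 0.46 [255. 202.] [644.1 131.7] 103
top feeder 0.83 [256. 226.] [585.4 131. ] 8515
top tin 0.82 [478. 248.] [ 530.3 -423.6] 755
scene gas_top 0.47 [345. 223.] [534.3  44.1] 153
scene inch_top 0.75 [147. 228.] [ 413.4 -394.1] 668
scene inch_top 0.55 [345. 225.] [539.3  42.4] 239
scene reset_top 0.51 [423. 233.] [614.9 201.8] 50
scene stop_top 0.71 [363. 255.] [629.7  53.5] 225
scene nozzle 0.54 [385. 228.] [580.8 122.6] 153
scene nozzle 0.37 [342. 223.] [538.9  33.9] 140
scene collar 0.73 [395. 251.] [638.4 124.4] 145
scene feeder 0.94 [382. 246.] [606.5 108.1] 8835
scene feeder 0.72 [139. 290.] [ 561.8 -431.1] 1110
scene tin 0.82 [141. 288.] [ 549.6 -428.7] 1079
scene tin 0.53 [427. 234.] [599.1 224.5] 67
[ 121.52893628 -536.39031811  182.3570075 ] [-3.14158670e+00 -1.25563269e-06  2.22809743e-01] [ 0.89766766 -0.06756068 -0.13680787] 0.9 94.25711045334538
```

```bash
python3 - <<'E'
import cv2
a=cv2.imread("pics/top0.png");b=cv2.imread("pics/scene0.png")
cv2.imwrite("pics/top0c.png",cv2.resize(a[170:290,180:340],None,fx=5,fy=5,interpolation=cv2.INTER_CUBIC))
E
```

```text
(no output)
```

View pics/top0c.png

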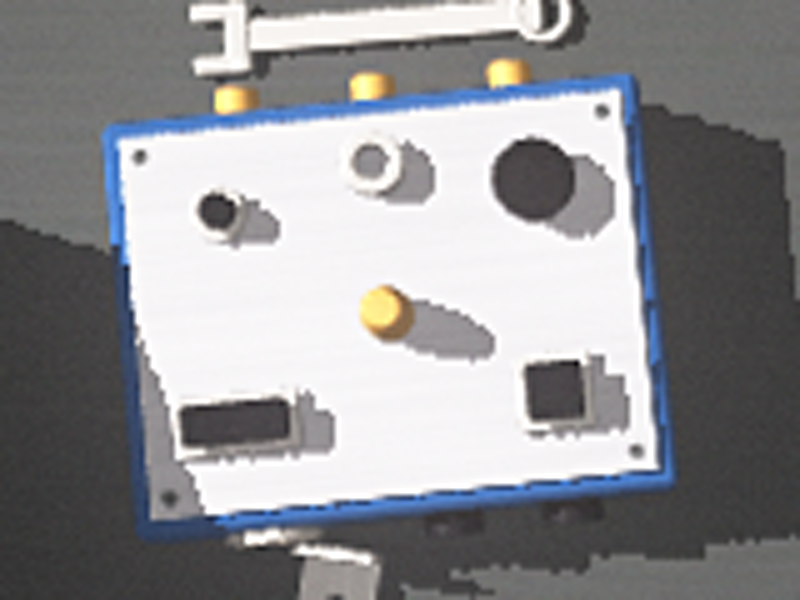

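View pics/scene0.png

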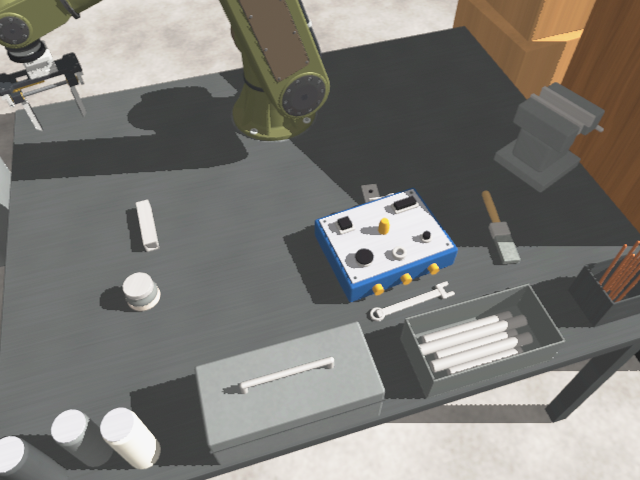

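View pics/top0.png

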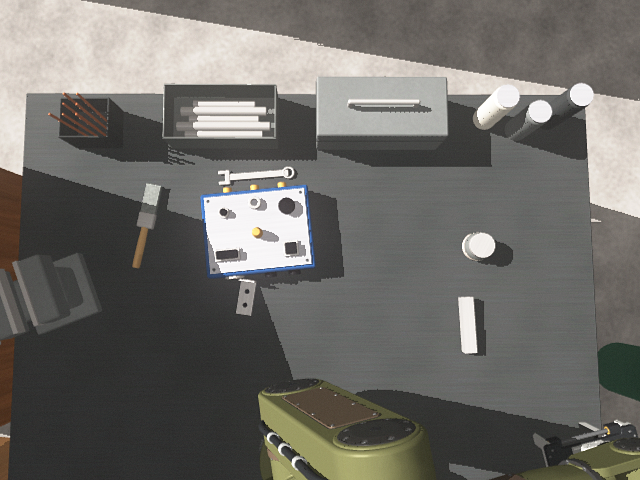

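The pictures show four caps: the square at crop (556,390), the bar at (236,423), the mushroom at (534,180) and the small round at (217,211). The network's points for gas and bar match these. Next I fit the box pose from those positions.

```bash
python3 - <<'E'
from h import *
from scipy.optimize import least_squares
c=cams.camera("top")
P={"gas":(556,390),"inch":(236,423),"stop":(534,180),"reset":(217,211)}
L={"gas":(-52,-78),"inch":(-52,78),"stop":(52,-78),"reset":(52,78)}
W={k:px2w(c,((u+.5)/5-.5+180,(v+.5)/5-.5+170),92)[:2] for k,(u,v) in P.items()}
def tf(p,l): 
    co,s=np.cos(p[2]),np.sin(p[2]); return np.array([p[0]+co*l[0]-s*l[1],p[1]+s*l[0]+co*l[1]])
f=lambda p:np.concatenate([tf(p,L[k])-W[k] for k in L])
r=least_squares(f,[585,131,0]);print(r.x,np.round(r.fun,1))
s=manip.read_state();e=s["eef_pos"];yaw=s["eef_rot"][2]
R=np.array([[np.cos(yaw),-np.sin(yaw)],[np.sin(yaw),np.cos(yaw)]])@np.diag([1,-1])
sc=cams.camera("scene")
for k in L:
    w=tf(r.x,L[k]);print(k,W[k],w,"tool shift cm",R.T@(w-e[:2])/10, "scene px",w2px(sc,[*w,92]))
E
```

```text
[5.73774209e+02 1.26668625e+02 1.01007934e-01] [-0.1 -0.2 -0.1  0.4  0.4 -0.6 -0.1  0.3]
gas [530.04662255  43.97676426] [529.90447967  43.82270245] tool shift cm [ 52.64770191 -47.56367148] scene px [344.47830205 221.69123292]
inch [514.31084222 198.62371307] [514.17402247 199.02757582] tool shift cm [ 54.54267508 -63.04815005] scene px [404.66180906 201.37821375]
stop [632.97239651  54.89042153] [633.37439524  54.30967392] tool shift cm [ 62.97068763 -46.30035603] scene px [364.12028325 255.81401291]
reset [617.76697415 209.18360061] [617.64393804 209.51454728] tool shift cm [ 64.8656608  -61.78483461] scene px [426.65757261 233.51855023]
```

```bash
python3 -m pendant '[[[3.5,-3.2,0,0],[7,-6.4,0,0],[10.5,-9.6,0,0],[14,-12.8,0,0],[17.5,-16,0,0]]]' -1 10
python3 -m pendant '[[[3.5,-3.2,0,0],[7,-6.4,0,0],[10.5,-9.6,0,0],[14,-12.8,0,0],[17.5,-16,0,0]]]'
```

```text
clock: 1.5
eef_pos: [257.5, -340.1, 182.5]
eef_rot: [3.141, -0.0, 0.222]
wrist_force: [1.0, -0.6, -0.1]
finger_gap: 57.5
clock: 2.0
eef_pos: [393.0, -145.2, 182.7]
eef_rot: [3.141, -0.001, 0.223]
wrist_force: [0.5, -2.1, -0.7]
finger_gap: 17.5
```

```bash
python3 -m pendant '[[[3.5,-3.1,0,0],[7,-6.2,0,0.03],[10.5,-9.3,0,0.06],[14,-12.4,0,0.09],[17.6,-15.6,0,0.12]]]'
python3 -m pendant '[[[0,0,0,0],[0,0,0,0],[0,0,0,0]]]'
python3 - <<'E'
from h import *
c=cams.camera("wrist");cv2.imwrite("pics/w1.png",c["frame"][:,:,::-1])
for n in("gas_top","inch_top"):
    for k in models.regions_of("wrist",n)[:2]: print(n,k["score"],k["point"],px2w(c,k["point"],92))
s=manip.read_state();print(s)
e=s["eef_pos"];yaw=s["eef_rot"][2]
print(w2px(c,[e[0],e[1],92]),w2px(c,[529.9,43.8,92]),w2px(c,[514.2,199,92]))
E
```

```text
clock: 2.5
eef_pos: [530.2, 45.9, 182.5]
eef_rot: [3.141, -0.0, 0.102]
wrist_force: [0.8, -0.6, -0.5]
finger_gap: 0.4
clock: 2.8
eef_pos: [528.9, 43.4, 182.4]
eef_rot: [3.142, 0.0, 0.102]
wrist_force: [0.6, -1.1, -0.6]
finger_gap: 0.3
inch_top 0.7 [101.3, 232.0] [515.58636743 193.63488613  92.        ]
{'clock': 2.95, 'joints': array([ 1.23046245e-02,  2.56613481e-01,  1.57534308e+00, -1.45018773e-05,
        1.30909182e+00,  1.48162591e+00]), 'qd': array([ 0.00424696,  0.00202712, -0.00311487,  0.00023827,  0.00038941,
        0.00083876]), 'effort': array([ 2.34915353e-01, -5.03639317e+01, -3.51761878e+01,  2.50863499e-02,
       -7.43294391e-02, -1.32188149e-02]), 'eef_pos': array([529.09946355,  43.10935471, 182.71628625]), 'eef_rot': array([ 3.14153023e+00, -5.40860656e-04,  1.01478811e-01]), 'wrist_force': array([-0.27741435,  0.14806   , -0.77444452]), 'moment': array([ 0.00158652,  0.02493815, -0.0219847 ]), 'finger_gap': 0.5771502892065823}
[314.98213989 234.6108241 ] [314.12687649 233.42515197] [ 93.71492401 233.13998627]
```

View pics/w1.png

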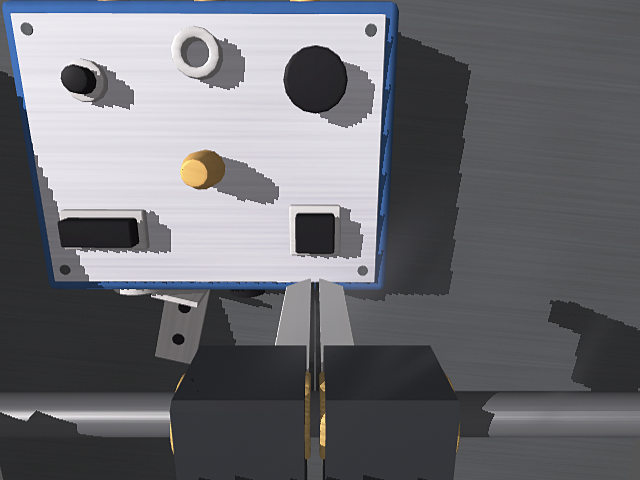

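The wrist picture shows the square cap centred at (315,233), with 314,233 predicted. The fingers are shut and aligned above it, and the bar is at about (100,232). I'm descending now.

```bash
python3 -m pendant '[[[0,0,3,0],[0,0,6,0],[0,0,7.2,0],[0,0,7.6,0],[0,0,7.6,0]]]'
python3 -m pendant '[[[0,0,0.2,0],[0,0,0.4,0],[0,0,0.6,0],[0,0,0.7,0],[0,0,0.7,0]]]'
```

```text
clock: 3.45
eef_pos: [529.6, 43.8, 107.0]
eef_rot: [3.142, -0.001, 0.102]
wrist_force: [-0.6, 0.4, -0.8]
finger_gap: 0.6
clock: 3.95
eef_pos: [529.3, 44.1, 99.3]
eef_rot: [-3.142, 0.0, 0.103]
wrist_force: [0.2, 0.8, -0.6]
finger_gap: 0.1
```

```bash
python3 -m pendant '[[[0,0,0.05,0],[0,0,0.1,0],[0,0,0.15,0],[0,0,0.2,0],[0,0,0.2,0]]]'
python3 -m pendant '[[[0,0,0.05,0],[0,0,0.1,0],[0,0,0.15,0],[0,0,0.2,0],[0,0,0.2,0]]]'
```

```text
clock: 4.45
eef_pos: [529.3, 44.1, 97.3]
eef_rot: [-3.142, 0.0, 0.103]
wrist_force: [-0.6, -0.0, 0.3]
finger_gap: 0.3
clock: 4.95
eef_pos: [529.3, 44.1, 95.2]
eef_rot: [-3.142, 0.0, 0.103]
wrist_force: [-0.1, -0.6, 0.1]
finger_gap: 0.4
```

The force reading is lower than I expected here, so I'm checking before going deeper.

```bash
python3 - <<'E'
from h import *
f=[]
for i in range(3):
    c=cams.camera("wrist");s=manip.read_state();f.append([*s["wrist_force"],s["eef_pos"][2]])
print(np.round(f,2))
cv2.imwrite("pics/w2.png",c["frame"][:,:,::-1])
d=cams.camera("scene");cv2.imwrite("pics/s2.png",cv2.resize(d["frame"][150:270,280:440,::-1],None,fx=5,fy=5,interpolation=cv2.INTER_CUBIC))
E
```

```text
[[-1.000e-02  6.000e-02  1.070e+00  9.534e+01]
 [ 2.700e-01  3.400e-01  2.000e-02  9.533e+01]
 [ 1.700e-01  4.400e-01 -2.000e-02  9.537e+01]]
```

View pics/w2.png

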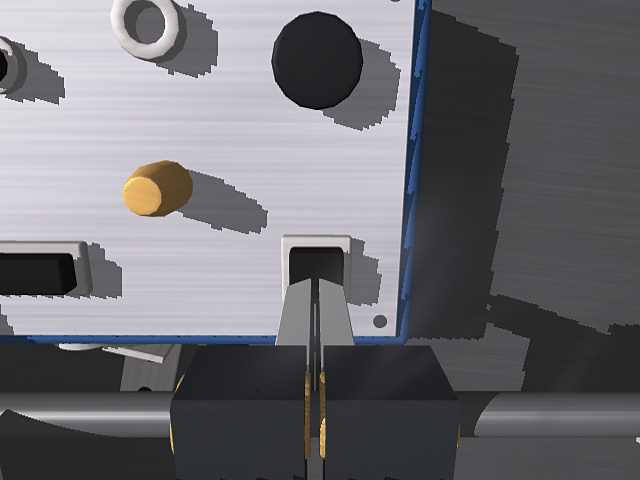

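View pics/s2.png

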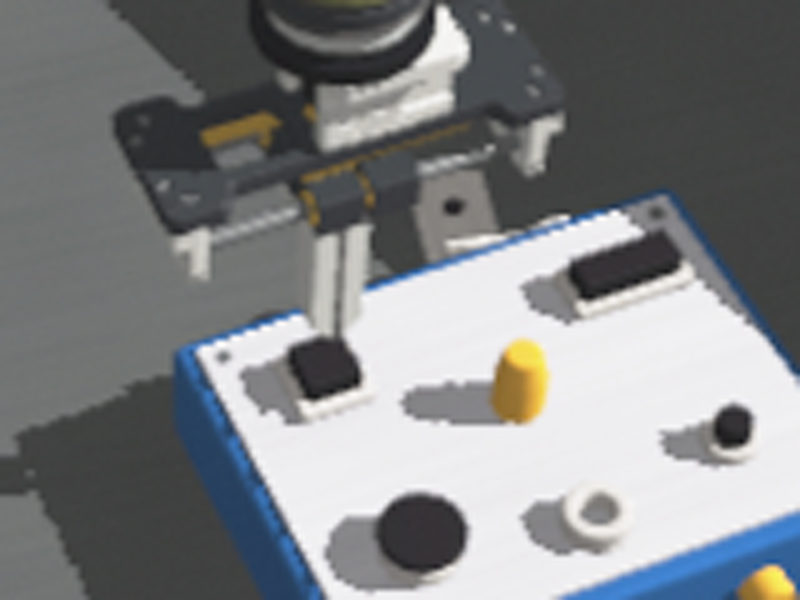

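```bash
python3 - <<'E'
from h import *
c=cams.camera("wrist");d=cams.camera("scene");s=manip.read_state();e=s["eef_pos"];y=s["eef_rot"][2]
ux=np.array([np.cos(y),np.sin(y),0])
for o in(-8,0,8):
    p=e+ux*o-[0,0,8]; q=w2px(d,p); print(o,p,"wrist",w2px(c,p),"scene",q,(q-[280,150])*5)
for z in (84,92):
  for o in(-14,0,14):
    p=np.array([529.9,43.8,z])+ux*o;q=w2px(d,p);print("cap",z,o,w2px(c,p),(q-[280,150])*5)
x=w2px(c,[529.9,43.8,72]);print(x)
a=d["frame"][150:270,280:440,::-1]
cv2.imwrite("pics/w3.png",cv2.resize(c["frame"][210:330,240:400,::-1],None,fx=5,fy=5,interpolation=cv2.INTER_CUBIC))
E
```

```text
-8 [521.39714987  43.24331066  87.39351503] wrist [314.60204719 288.80930988] scene [343.01214732 220.25398901] [315.06073659 351.26994504]
0 [529.35493951  44.06403237  87.39351503] wrist [314.5967969  274.48576118] scene [344.4465333  222.73833856] [322.23266648 363.69169281]
8 [537.31272914  44.88475408  87.39351503] wrist [314.5914468 259.8899502] scene [345.8914412  225.24091205] [329.45720602 376.20456025]
cap 84 -14 [315.20022876 295.98410904] [309.37420591 347.61403458]
cap 84 0 [315.20088677 271.38259148] [321.86508562 369.28770856]
cap 84 14 [315.20156652 245.96848921] [334.51644894 391.23984728]
cap 92 -14 [315.21456507 301.97676172] [309.78344905 336.74447373]
cap 92 0 [315.21548751 276.60614963] [322.34152507 358.46044868]
cap 92 14 [315.2164415  250.36741195] [335.06178751 380.45688348]
[315.18076446 264.18363327]
```

View pics/w3.png

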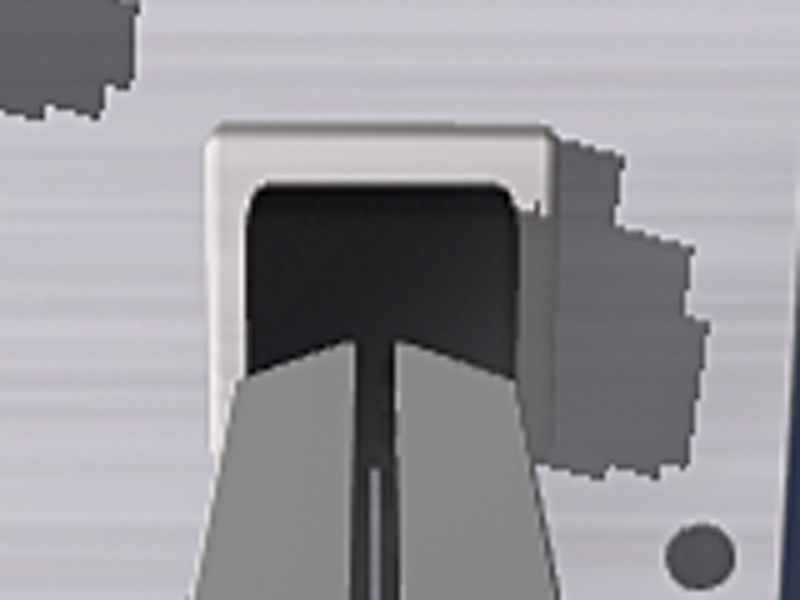

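```bash
python3 - <<'E'
from h import *
c=cams.camera("wrist");d=cams.camera("scene");s=manip.read_state()
cv2.imwrite("pics/s3.png",cv2.resize(d["frame"][190:250,310:390,::-1],None,fx=10,fy=10,interpolation=cv2.INTER_NEAREST))
f=c["frame"][210:330,240:400]
def tri(u1,u2):
    A=[];b=[]
    for cc,u in((c,u1),(d,u2)):
        T=cc["pose"];r=T[:3,:3]@np.linalg.solve(cc["K"],[*u,1]);r/=np.linalg.norm(r)
        M=np.eye(3)-np.outer(r,r);A.append(M);b.append(M@T[:3,3])
    p=np.linalg.lstsq(np.vstack(A),np.hstack(b),rcond=None)[0];return p
print(tri((315,280),(346,217)),s["eef_pos"],s["wrist_force"],c["pose"])
E
```

```text
[537.27830109  44.490842   117.23514331] [529.34825642  44.03361948  95.3483741 ] [-0.27932523  0.76035656 -0.20681437] [[ 1.02222141e-01 -9.59913294e-01 -2.60992531e-01  6.04956633e+02]
 [-9.94761460e-01 -9.87785844e-02 -2.63140489e-02  5.17436471e+01]
 [-5.21267376e-04  2.62315190e-01 -9.64982108e-01  2.97731078e+02]
 [ 0.00000000e+00  0.00000000e+00  0.00000000e+00  1.00000000e+00]]
```

View pics/s3.png

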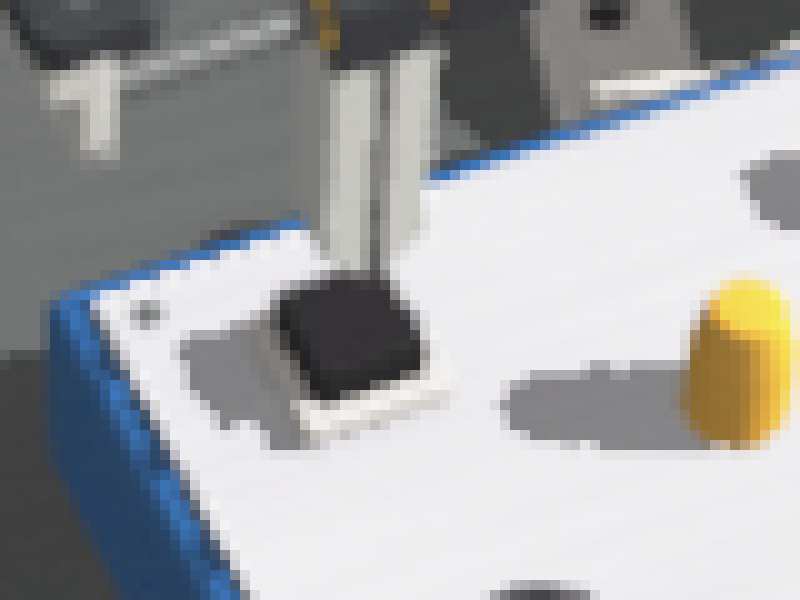

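```bash
python3 - <<'E'
import cv2,numpy as np
w=cv2.imread("pics/w2.png")[230:320,255:375]; a=cv2.imread("pics/w1.png")[230:320,255:375]
o=np.hstack([np.clip(x.astype(float)*g,0,255).astype(np.uint8) for x,g in((w,4),(a,1))])
cv2.imwrite("pics/e.png",cv2.resize(o,None,fx=3.3,fy=3.3,interpolation=cv2.INTER_NEAREST))
E
```

```text
(no output)
```

View pics/e.png

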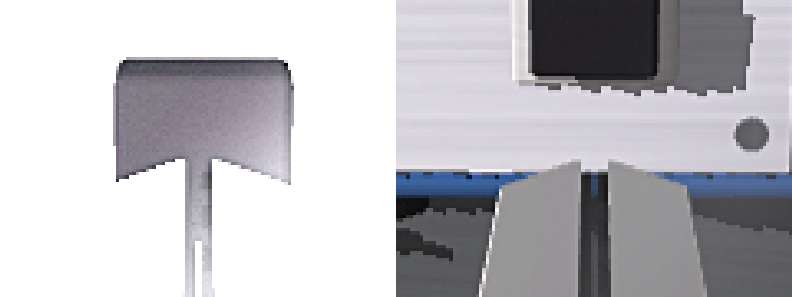

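The light finger ends stop behind the cap's middle in both views. Triangulation puts them about 25 mm above the cap, and there is no contact force. I'll creep down and watch the force.

```bash
python3 -m pendant '[[[0,0,0.1,0],[0,0,0.2,0],[0,0,0.2,0]]]'
```

```text
clock: 5.65
eef_pos: [529.3, 44.1, 93.2]
eef_rot: [-3.142, 0.0, 0.103]
wrist_force: [0.5, 0.3, 0.4]
finger_gap: 0.3
```

```bash
python3 -m pendant '[[[0,0,0.1,0],[0,0,0.2,0],[0,0,0.2,0]]]'
```

```text
clock: 5.95
eef_pos: [529.3, 44.1, 91.2]
eef_rot: [-3.142, 0.0, 0.103]
wrist_force: [-0.1, -0.3, 0.4]
finger_gap: 0.6
```

```bash
python3 -m pendant '[[[0,0,0.1,0],[0,0,0.2,0],[0,0,0.3,0],[0,0,0.3,0]]]'
```

```text
clock: 6.35
eef_pos: [529.3, 44.1, 88.2]
eef_rot: [-3.142, 0.0, 0.103]
wrist_force: [1.0, -0.5, -0.3]
finger_gap: 0.5
```

```bash
python3 -m pendant '[[[0,0,0.1,0],[0,0,0.2,0],[0,0,0.3,0],[0,0,0.3,0]]]'
```

```text
clock: 6.75
eef_pos: [529.3, 44.1, 85.2]
eef_rot: [-3.142, 0.0, 0.103]
wrist_force: [-0.2, -0.1, 0.1]
finger_gap: 0.6
```

```bash
python3 - <<'E'
from h import *
c=cams.camera("wrist");d=cams.camera("scene")
a=cv2.resize(d["frame"][190:250,310:390,::-1],None,fx=5,fy=5,interpolation=cv2.INTER_NEAREST)
b=cv2.resize(c["frame"][230:320,255:375,::-1],(400,300),interpolation=cv2.INTER_NEAREST)
cv2.imwrite("pics/f4.png",np.hstack([a,b]))
E
```

```text
(no output)
```

View pics/f4.png

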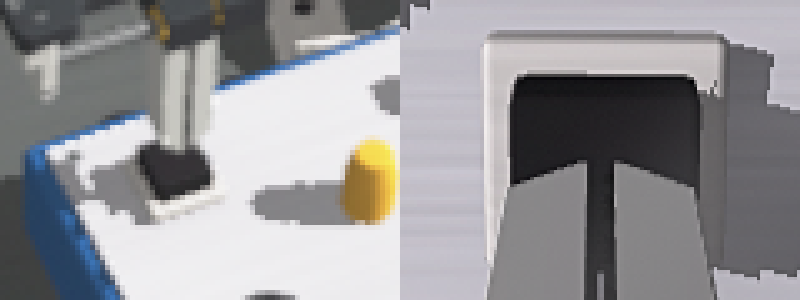

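The left half shows the fingertips now overlapping the cap's rear third, at scene px (346,220), still with no force. I'm triangulating again.

```bash
python3 - <<'E'
from h import *
c=cams.camera("wrist");d=cams.camera("scene");s=manip.read_state();e=s["eef_pos"];y=s["eef_rot"][2];ux=np.array([np.cos(y),np.sin(y),0])
for z in(92,96,100,104,108,112):
    for o in (-8,0,8):
        p=np.array([*e[:2],z])+ux*o;print(z,o,w2px(c,p).round(1),w2px(d,p).round(1))
cv2.imwrite("pics/f5.png",cv2.resize(d["frame"][200:240,325:365,::-1],(600,600),interpolation=cv2.INTER_NEAREST))
E
```

```text
92 -8 [314.6 299.8] [343.1 219. ]
92 0 [314.6 284.7] [344.5 221.5]
92 8 [314.5 269.2] [346. 224.]
96 -8 [314.6 303.1] [343.1 217.9]
96 0 [314.5 287.7] [344.6 220.4]
96 8 [314.5 271.9] [346.  222.9]
100 -8 [314.6 306.5] [343.2 216.8]
100 0 [314.5 290.8] [344.6 219.3]
100 8 [314.5 274.8] [346.1 221.8]
104 -8 [314.5 310.1] [343.2 215.7]
104 0 [314.5 294.1] [344.7 218.2]
104 8 [314.5 277.8] [346.1 220.7]
108 -8 [314.5 313.8] [343.2 214.6]
108 0 [314.5 297.5] [344.7 217.1]
108 8 [314.5 280.9] [346.2 219.6]
112 -8 [314.5 317.6] [343.3 213.5]
112 0 [314.5 301.1] [344.8 216. ]
112 8 [314.5 284.2] [346.2 218.5]
```

View pics/f5.png

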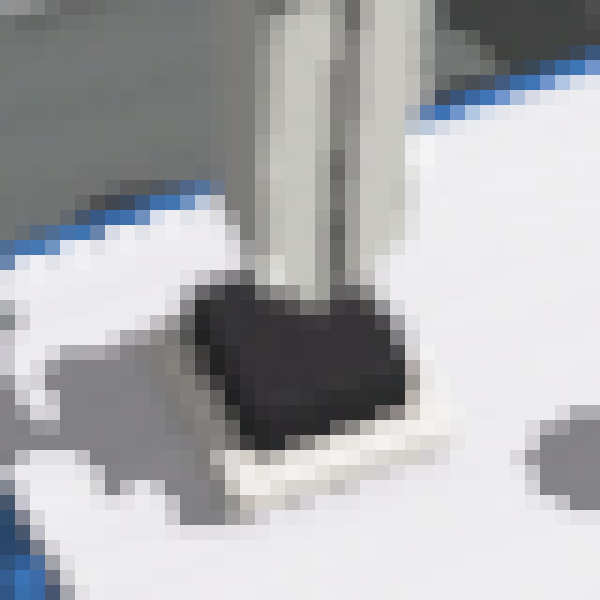

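The tip is at about z 105 with the TCP at 85, so contact should come near TCP z 72. This gripper's tips stand about 20 mm behind the reported TCP, where the text says 8 mm ahead.

```bash
python3 -m pendant '[[[0,0,0.1,0],[0,0,0.2,0],[0,0,0.3,0],[0,0,0.3,0]]]'
```

```text
clock: 7.35
eef_pos: [529.3, 44.1, 82.2]
eef_rot: [-3.142, 0.0, 0.103]
wrist_force: [-0.1, -1.0, 0.2]
finger_gap: 0.5
```

```bash
python3 -m pendant '[[[0,0,0.1,0],[0,0,0.2,0],[0,0,0.3,0],[0,0,0.3,0]]]'
```

```text
clock: 7.75
eef_pos: [529.3, 44.1, 79.1]
eef_rot: [-3.142, 0.0, 0.103]
wrist_force: [-0.1, -0.1, 0.1]
finger_gap: 0.3
```

```bash
python3 -m pendant '[[[0,0,0.1,0],[0,0,0.2,0],[0,0,0.3,0],[0,0,0.3,0]]]'
```

```text
clock: 8.15
eef_pos: [529.3, 44.1, 76.2]
eef_rot: [-3.142, 0.0, 0.103]
wrist_force: [0.5, 0.3, -0.2]
finger_gap: 0.4
```

```bash
python3 -m pendant '[[[0,0,0.1,0],[0,0,0.2,0],[0,0,0.2,0]]]'
```

```text
clock: 8.45
eef_pos: [529.3, 44.1, 74.2]
eef_rot: [-3.142, 0.0, 0.103]
wrist_force: [-0.5, 0.0, 0.5]
finger_gap: 0.3
```

```bash
python3 -m pendant '[[[0,0,0.1,0],[0,0,0.2,0],[0,0,0.2,0]]]'
```

```text
clock: 8.75
eef_pos: [529.3, 44.1, 72.2]
eef_rot: [-3.142, 0.0, 0.103]
wrist_force: [0.6, 0.1, -0.3]
finger_gap: 0.3
```

```bash
python3 -m pendant '[[[0,0,0.1,0],[0,0,0.2,0],[0,0,0.2,0]]]'
```

```text
clock: 9.05
eef_pos: [529.2, 44.1, 70.2]
eef_rot: [-3.142, 0.0, 0.103]
wrist_force: [-0.1, -0.5, 0.8]
finger_gap: 0.2
```

```bash
python3 - <<'E'
from h import *
c=cams.camera("wrist");d=cams.camera("scene")
a=cv2.resize(d["frame"][190:250,310:390,::-1],None,fx=5,fy=5,interpolation=cv2.INTER_NEAREST)
b=cv2.resize(c["frame"][230:320,255:375,::-1],(400,300),interpolation=cv2.INTER_NEAREST)
cv2.imwrite("pics/f6.png",np.hstack([a,b]))
print(manip.read_state()["wrist_force"],manip.read_state()["eef_pos"])
E
```

```text
[-0.65183969 -0.68978595  0.02487976] [529.34209743  44.06947908  70.34205313]
```

View pics/f6.png

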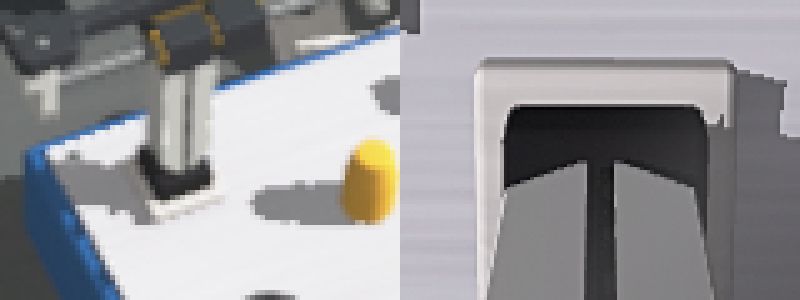

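The fingertips now end at scene px (347,224), which is where a tip at cap height should appear, so contact is close.

```bash
python3 -m pendant '[[[0,0,0.1,0],[0,0,0.15,0],[0,0,0.15,0]]]'
```

```text
clock: 9.45
eef_pos: [529.4, 44.1, 68.9]
eef_rot: [3.142, -0.0, 0.103]
wrist_force: [-1.2, 0.1, 2.3]
finger_gap: 0.7
```

```bash
python3 -m pendant '[[[0,0,0.1,0],[0,0,0.15,0],[0,0,0.15,0]]]'
```

```text
clock: 9.75
eef_pos: [529.4, 44.1, 67.4]
eef_rot: [3.142, -0.0, 0.103]
wrist_force: [-1.0, 0.3, 3.8]
finger_gap: 0.6
```

```bash
python3 -m pendant '[[[0,0,0.1,0],[0,0,0.1,0],[0,0,0.1,0]]]'
```

```text
clock: 10.05
eef_pos: [529.4, 44.1, 66.4]
eef_rot: [-3.142, -0.0, 0.103]
wrist_force: [0.4, -0.4, 4.5]
finger_gap: 0.5
```

Contact came at TCP z of about 69.2. At 66.4 the cap is about 3 mm down with 4.5 N, which matches the spring. I'm going 3.2 mm further and holding.

```bash
python3 -m pendant '[[[0,0,0.1,0],[0,0,0.2,0],[0,0,0.3,0],[0,0,0.32,0],[0,0,0.32,0]]]'
```

```text
clock: 10.55
eef_pos: [529.5, 44.1, 63.3]
eef_rot: [3.142, -0.0, 0.103]
wrist_force: [-0.9, -0.7, 6.1]
finger_gap: 0.4
```

```bash
for i in 1 2 3 4; do python3 -m pendant '[[[0,0,0,0],[0,0,0,0],[0,0,0,0],[0,0,0,0],[0,0,0,0]]]' | egrep 'clock|pos|force'; done
```

```text
clock: 11.05
eef_pos: [529.4, 44.1, 63.3]
wrist_force: [-1.0, -0.2, 5.8]
clock: 11.55
eef_pos: [529.4, 44.1, 63.3]
wrist_force: [-0.7, -0.4, 6.8]
clock: 12.05
eef_pos: [529.4, 44.1, 63.3]
wrist_force: [-1.1, 0.5, 6.8]
clock: 12.55
eef_pos: [529.4, 44.1, 63.3]
wrist_force: [-1.0, 0.2, 6.0]
```

```bash
python3 -m pendant '[[[0,0,-0.5,0],[0,0,-2,0],[0,0,-4,0],[0,0,-6,0],[0,0,-6,0]]]'
python3 -m pendant '[[[0,-3.5,0,0],[0,-7.5,0,0],[0.1,-11.5,0,0],[0.1,-15.6,0,0],[0.1,-15.6,0,0]]]'
python3 - <<'E'
from h import *
c=cams.camera("wrist");d=cams.camera("scene")
e=manip.read_state()["eef_pos"];print(e,manip.read_state()["wrist_force"])
print(w2px(c,[514.2,199,92]))
a=cv2.resize(d["frame"][150:270,310:470,::-1],(400,300))
b=cv2.resize(c["frame"][:,:,::-1],(400,300))
cv2.imwrite("pics/b1.png",np.hstack([a,b]))
E
```

```text
clock: 13.05
eef_pos: [530.3, 44.1, 125.3]
eef_rot: [3.141, -0.003, 0.103]
wrist_force: [-0.1, 0.2, -0.6]
finger_gap: 0.5
clock: 13.55
eef_pos: [513.1, 202.9, 121.8]
eef_rot: [-3.141, 0.002, 0.107]
wrist_force: [0.1, 0.5, 0.6]
finger_gap: 0.4
[513.73337084 199.60772254 121.97234924] [-0.39573966 -0.36775146  0.3568563 ]
[321.62869631 260.15812993]
```

View pics/b1.png

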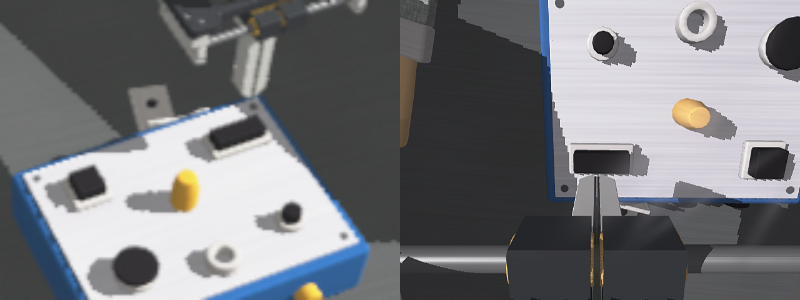

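The square button is up again. The bar cap is centred at wrist px (325,257), within 2 mm of the fit, and the fingers are over it. I'm descending to just above contact, then pressing.

```bash
python3 -m pendant '[[[0,0,1.5,0],[0,0,3,0],[0,0,4.2,0],[0,0,4.7,0],[0,0,4.7,0]]]'
python3 -m pendant '[[[0,0,0.2,0],[0,0,0.4,0],[0,0,0.6,0],[0,0,0.8,0],[0,0,0.8,0]]]'
```

```text
clock: 14.15
eef_pos: [514.2, 198.7, 75.5]
eef_rot: [3.141, 0.001, 0.102]
wrist_force: [-0.4, -0.2, 0.0]
finger_gap: 0.6
clock: 14.65
eef_pos: [514.5, 199.4, 68.2]
eef_rot: [-3.142, -0.0, 0.103]
wrist_force: [-0.4, 0.2, 3.9]
finger_gap: 0.3
```

Contact is as expected. I'm going down another 4.8 mm, for about 6 mm of travel, with a short hold before letting up.

```bash
python3 -m pendant '[[[0,0,0.15,0],[0,0,0.3,0],[0,0,0.4,0],[0,0,0.48,0],[0,0,0.48,0]]]'
python3 -m pendant '[[[0,0,0,0],[0,0,0,0],[0,0,0,0],[0,0,0,0],[0,0,0,0]]]'
```

```text
clock: 15.15
eef_pos: [514.5, 199.4, 63.6]
eef_rot: [-3.141, -0.001, 0.103]
wrist_force: [-1.7, 0.0, 6.4]
finger_gap: 0.4
clock: 15.65
eef_pos: [514.5, 199.4, 63.7]
eef_rot: [-3.141, -0.001, 0.103]
wrist_force: [0.6, -0.9, 6.6]
finger_gap: 0.6
```

```bash
python3 -m pendant '[[[0,0,-0.5,0],[0,0,-2,0],[0,0,-5,0],[0,0,-9,0],[0,0,-12,0]]]'
python3 -m pendant '[[[0,0,0,0],[0,0,0,0],[0,0,0,0],[0,0,0,0],[0,0,0,0]]]'
python3 - <<'E'
from h import *
c=cams.camera("wrist");d=cams.camera("scene");t=cams.camera("top")
a=d["frame"][:,:,::-1];b=c["frame"][:,:,::-1]
cv2.imwrite("pics/z.png",np.hstack([cv2.resize(a,(400,300)),cv2.resize(b,(400,300))]))
o=cv2.imread("pics/scene0.png");df=cv2.absdiff(o,a).max(2)
cv2.imwrite("pics/zd.png",cv2.resize(df,(640,480)))
s=manip.read_state();print(s["eef_pos"],s["wrist_force"],s["clock"])
E
```

```text
clock: 16.15
eef_pos: [514.3, 199.4, 185.5]
eef_rot: [-3.141, -0.001, 0.103]
wrist_force: [0.8, -0.3, 0.6]
finger_gap: 0.7
clock: 16.65
eef_pos: [514.0, 199.3, 182.5]
eef_rot: [3.141, 0.001, 0.103]
wrist_force: [-0.6, -0.2, 0.6]
finger_gap: 0.5
[514.24058957 199.32051913 183.03160528] [-0.63277647  0.33986319 -0.28464779] 16.8
```

View pics/z.png

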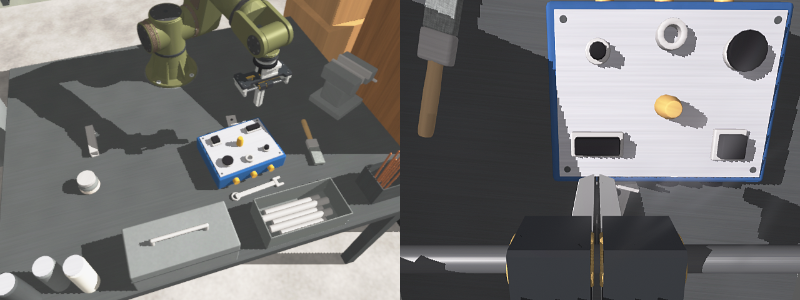

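View pics/zd.png

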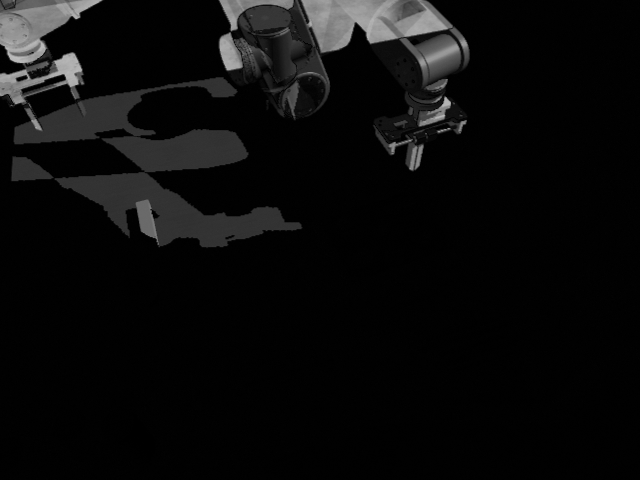

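The difference image shows only the arm and its shadow, including the shadow across the tube. The box, its buttons and the loose things are unchanged, and the arm is well clear.

```bash
python3 -c "
from cell import manip
print(manip.sign_off())"
```

```text
the job is handed in; nothing more can be done
None
```

I pressed both buttons in order and handed the job in at about 17 s. No verdict came back.

- **Square gas-test button:** held down for just over 2 s at about 6 to 6.8 N, which is roughly 5.5 to 6 mm of travel, then let up.
- **Bar wire-jog button:** pressed to about 6.5 N, roughly 5.5 to 6 mm down, for about 0.5 s, then let up.

**Last checks:** The wrist force was back to noise level, and the tool was about 100 mm above the panel. Comparing the scene picture with the one from the start showed only the arm and its shadow changed. The box, all four buttons and the loose things looked the same, though the tube lay in the arm's shadow, so that comparison is weaker for it. I inferred button travel from force and tool height, since I couldn't read the joints directly.

**Disagreement:** The task text puts the fingertips 8 mm ahead of the TCP. Camera triangulation and the contact heights showed them 20 to 23 mm behind it. I found contact by creeping down on the force reading instead.

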